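# Snap the bead boxes shut and hold up the heavier one

### The job

Press the lids of both bead boxes down until they snap shut. Then weigh the boxes by hand: lift the left one (the robot's left) about 4 cm off the table and set it back down upright without dropping it, then lift the right one as far. Finish while holding the heavier box up, level and still, over the middle of the round cork mat with its underside about 15 cm above the table, the lighter box standing upright on the table with both lids shut; do not let go, and leave the bowl, glue bottle and marker alone.

Things in the scene. Friction and masses are not known exactly. Their poses are not given: they have to be found in the camera images.
- box_left_center (a point): left bead box, the one on the robot's left (positive y): a white plastic box 70 mm long (its own x), 52 mm wide (its own y) and 52 mm high with the lid shut. Point at its centre, 26 mm above its underside. Its x axis points from the front (tab) end to the hinge end, away from the robot give or take 0.5 rad; grip it across the 52 mm width. 
- box_right_center (a point): right bead box, the one on the robot's right (negative y): a white plastic box 70 mm long (its own x), 52 mm wide (its own y) and 52 mm high with the lid shut. Point at its centre, 26 mm above its underside. Its x axis points from the front (tab) end to the hinge end, away from the robot give or take 0.5 rad; grip it across the 52 mm width. 
- box_left: the left bead box itself, origin at the centre of its underside, same axes as its centre point. It stands loose on the table and holds a loose pot of steel-looking beads. Which box is heavier cannot be seen and changes from start to start: box and contents weigh 0.15 to 0.45 kg, and the two differ by at least 0.12 kg.
- box_right: the right bead box itself, origin at the centre of its underside, same axes as its centre point. It stands loose on the table and holds a loose pot of steel-looking beads. Which box is heavier cannot be seen and changes from start to start: box and contents weigh 0.15 to 0.45 kg, and the two differ by at least 0.12 kg.
- hinge_left (a point): middle of the left box's hinge line, 35 mm from the box's centre along the box's own +x and 48 mm above its underside. The grey lid, 69 mm long, 50 mm wide and 4 mm thick, runs from here back towards the front; the clip on its front end stands 10 mm out from the box.
- hinge_right (a point): middle of the right box's hinge line, 35 mm from the box's centre along the box's own +x and 48 mm above its underside. The grey lid, 69 mm long, 50 mm wide and 4 mm thick, runs from here back towards the front; the clip on its front end stands 10 mm out from the box.
- lid_left (a joint): lid angle of the left box, rad: 0 shut flat on the rim, growing as its front end rises; starts at 0.65 to 0.95, stop at 1.0. The stiff hinge stays where it is left; near 0.15 rad a sprung clip on its front end meets a ridge on the box; press on (about 10 N mid-lid) past 0.08 rad and it snaps over, holding the lid shut.
- lid_right (a joint): lid angle of the right box, rad: 0 shut flat on the rim, growing as its front end rises; starts at 0.65 to 0.95, stop at 1.0. The stiff hinge stays where it is left; near 0.15 rad a sprung clip on its front end meets a ridge on the box; press on (about 10 N mid-lid) past 0.08 rad and it snaps over, holding the lid shut.
- mat_center (a point): middle of the top of the round cork mat, 120 mm across and 4 mm thick, fixed on the table
- bowl: bystander: terracotta-coloured bowl 104 mm across, 55 mm high, origin under its centre; leave it alone
- glue: bystander: white glue bottle with a red cap, 48 mm across, 130 mm high, origin under its centre; leave it alone
- marker: bystander: marker pen 130 mm long, 16 mm thick, lying on the table, origin under its middle; leave it alone
Things that resemble listed ones, but are neither listed nor needed, are in the scene too. Leave any pink or purple look-alike of the box_left alone.

How it is judged (in metres and radians):
On the way, in this order (a step that is already met when the one before it is completed fails the run):
1. both lids are snapped shut, both boxes standing on the table (value of joint each of lid_left, lid_right below 0.05 rad and height (world z) of each of box_left_center, box_right_center below 0.032 m and angle between each of box_left_center, box_right_center's own z axis and vertical below 0.1 rad), for 0.2 s.
2. the left box is lifted clear of the table in the fingers (20 mm or more) (height (world z) of box_left_center above 0.046 m and contact force between box_left and the fingers above 0.5 N and height (world z) of box_right_center below 0.032 m and angle between box_right_center's own z axis and vertical below 0.1 rad), for 0.2 s.
3. the left box stands on the table again and the right one is lifted clear in the fingers (20 mm or more) (height (world z) of box_right_center above 0.046 m and contact force between box_right and the fingers above 0.5 N and height (world z) of box_left_center below 0.032 m and angle between box_left_center's own z axis and vertical below 0.1 rad), for 0.2 s.
At the end, for the whole second after the job is handed in: The fingers hold the heavier box still, underside 90 to 250 mm above the table, within 50 mm of the mat's middle seen from above and 0.25 rad of level; the lighter box (its contact forces total under 3.05 N, as only the lighter's do) stands upright, untouched; both lids below 0.05 rad (value of joint each of lid_left, lid_right below 0.05 rad and ((height (world z) of box_left_center between 0.116 and 0.276 m and horizontal distance between box_left_center and mat_center below 0.05 m and angle between box_left_center's own z axis and vertical below 0.25 rad and contact force between box_left and the fingers above 0.5 N and linear speed of each of box_left, box_right below 0.05 m/s and (height (world z) of box_right_center below 0.032 m and angle between box_right_center's own z axis and vertical below 0.1 rad) and contact force between box_right and anything else below 3.05 N and contact force between box_right and the arm below 0.1 N and contact force between box_right and the fingers below 0.1 N) or (height (world z) of box_right_center between 0.116 and 0.276 m and horizontal distance between box_right_center and mat_center below 0.05 m and angle between box_right_center's own z axis and vertical below 0.25 rad and contact force between box_right and the fingers above 0.5 N and linear speed of each of box_right, box_left below 0.05 m/s and (height (world z) of box_left_center below 0.032 m and angle between box_left_center's own z axis and vertical below 0.1 rad) and contact force between box_left and anything else below 3.05 N and contact force between box_left and the arm below 0.1 N and contact force between box_left and the fingers below 0.1 N))); the arm keeps its last pose, push and grip.
It fails at once if the bowl is pushed more than 30 mm (distance of bowl from where it was at the start of the episode above 0.03 m).
It fails at once if the glue is pushed more than 30 mm (distance of glue from where it was at the start of the episode above 0.03 m).
It fails at once if the marker is pushed more than 30 mm (distance of marker from where it was at the start of the episode above 0.03 m).
It fails at once if a bead box is tipped over (beyond 0.7 rad) (angle between any of box_left_center, box_right_center's own z axis and vertical above 0.7 rad).
It fails at once if a bead box is dropped (falls from the fingers faster than 0.6 m/s) ((linear speed of box_left above 0.6 m/s and contact force between box_left and the fingers below 0.05 N) or (linear speed of box_right above 0.6 m/s and contact force between box_right and the fingers below 0.05 N)).
It also fails if it takes over 69 s, if anything falls off the work surface, if the arm or the gripper's body presses on something with over 40 N, if the wrist force passes 120 N, or if a joint passes its speed limit or range.

### The arm

A 6-joint arm with a two-finger parallel gripper is mounted at the origin on the work surface. World frame = base frame: x ahead of the robot, y to its left, z up, the work surface at z = 0. Lengths are in mm, angles in rad, forces in N, time in s.
With the tool pointing down it reaches from about 400 to 925 mm from the base axis. Payload 12.5 kg.
Tool frame: the origin (TCP) lies at the very end of the fingers, on their centre line; the grasp point (between the pads) lies 19 mm behind it; z points along the fingers, y is the direction in which the jaws open and shut (so a half turn about z gives the same grasp; the last joint's range is limited). The gripper opens to 95 mm and grips with 3 to 60 N. Pads are 20 mm wide; open, the fingers measure 119 mm over their backs; the gripper's body (75 mm by 180 mm) begins 59 mm behind the grasp point.
Start: joints at [-1.404, 0.491, 1.559, -0, 1.092, -0.106], TCP at [168.416, -601.899, 214.661] pointing down, gripper open.
Joint ranges: [-3.1, 3.1], [-0.84, 2.19], [0.05, 2.79], [-1.13, 4.28], [0.06, 2.93], [-2.69, 2.69]. Speed limits (rad/s): [2.22, 2.22, 2.79, 3.14, 3.14, 3.14].

### API

Orientations are given as [roll, pitch, yaw] about the fixed x, y, z axes, in that order (R = Rz(yaw) Ry(pitch) Rx(roll)).
In Python, from cell import env gives the robot as it stands.
- The arm moves only by the shell command python3 -m pendant 'ROWS'. ROWS is JSON, a list that holds one entry, the list of rows, each a list of 5 numbers: the opening, from 0 (shut) to 1 (fully open), then the shift along the tool's x, y, z in m, then the turn about the tool's z in rad. A call has exactly 8 rows; each row is the pose to reach, as a shift and turn from the pose commanded when the call began, along the tool's axes at that moment; what a row does not reach only later rows make up. A row lasts 1/10 s, in which the tool goes at most 50 mm and 8.59 degrees, less where a joint would pass 70% of its speed; a pose out of reach is approached as far as the arm can. A call with a gripper value outside its range is refused whole. The fingers move at their own pace and stop on an object; the grip force is fixed at half the most. Time passes only in rows, so rows that repeat a pose let the fingers close, or fill a call up. It gives the time, the measured TCP pose, the force and the opening at its end, in the units of the state.
- env.state(): the state, without advancing time (a new reading comes with each control period).
- env.read_camera(name): name is "side" or "top" or "wrist"; returns a dict with "image" (480x640x3 uint8, blue, green, red), "range_z" (480x640 float32, mm along the optical axis (not along the pixel's ray), 0 where there is no reading), "fx", "fy", "cx", "cy" (pixels), "dist" ([k1, k2, p1, p2, k3] as OpenCV has them; the pictures are not rectified), "rvec" (rotation vector, rad) and "tvec" (3), from world to camera coordinates, as OpenCV has them; the wrist camera has in their place "tool_from_camera" (4x4, takes a point from camera to tool coordinates, whose origin is the TCP and whose axes are the flange's). Camera axes: x right, y down, z forward; pixel columns grow to the right and rows downward; lengths in mm; the calibration is good to about 2 mm. A picture is of the moment at which its call begins: read the wrist's pose just before it.
- env.job_done(): hands the job in, once; it reports no verdict.
The state is a dict: "t": time; "joints": joint angles; "qvel": joint speeds; "tau": joint torques, N m; "eef_pos": TCP position; "tcp_rot": TCP orientation; "ft_force": force on the tool from outside, world axes, zero at the start; "moment": the same for the moment, N m; "opening": opening from 0.0 (shut) to 1.0 (fully open).
Only numpy, scipy, OpenCV 4.12 (cv2) and the standard library are available. Lean on these libraries where they do the work, as an engineer would, in place of code of your own. Each camera call takes 0.05 s, during which the arm holds its last target. There are 200 camera calls.

## Working session

There is one attempt and no reset: what is moved stays moved. The work goes in short steps, Python scripts to look and compute and a shell command to move; the robot and the scene stay as the last step left them, time stands still between calls to the robot, and variables do not carry over. Pictures are saved under pics/ and viewed, about 8 in all and at most 12, crops included, and the job is handed in when it is done.

```bash
ls; mkdir -p pics; python3 - <<'E'
from cell import env
import cv2,numpy as np
for n in("top","side"):
    r=env.read_camera(n); cv2.imwrite(f"pics/{n}0.png",r["image"]); np.savez(f"{n}0.npz",**{k:np.array(v) for k,v in r.items()})
    R=cv2.Rodrigues(np.array(r["rvec"],float))[0]; print(n,r["fx"],r["dist"],(-R.T@np.array(r["tvec"]).ravel()).round(),R[2].round(2))
print(env.state())
E
```

```text
pics
top 495.8258671466641 [-0.09699265  0.          0.          0.          0.        ] [ 450.   21. 1103.] [ 0.08  0.01 -1.  ]
side 560.730759024156 [-0.01454605  0.          0.          0.          0.        ] [424. 882. 552.] [ 0.12 -0.85 -0.51]
{'t': 0.1, 'joints': array([-1.40357433e+00,  4.91467663e-01,  1.55938607e+00, -3.07736789e-05,
        1.09171887e+00, -1.05605857e-01]), 'qvel': array([ 0.00246353, -0.00153585, -0.00212961, -0.00030348,  0.00028856,
       -0.00208742]), 'tau': array([ 2.27859397e-03, -6.13620329e+01, -2.58606756e+01,  6.93182275e-02,
        4.70110809e-02, -3.86137253e-05]), 'eef_pos': array([ 168.3842002 , -601.661698  ,  214.14067378]), 'tcp_rot': array([-3.14061529e+00, -7.61526712e-05,  2.72842017e-01]), 'ft_force': array([-0.561175  ,  0.15468708,  0.15693036]), 'moment': array([0.01589986, 0.04962767, 0.03265503]), 'opening': 0.9978607616545163}
```

View pics/top0.png

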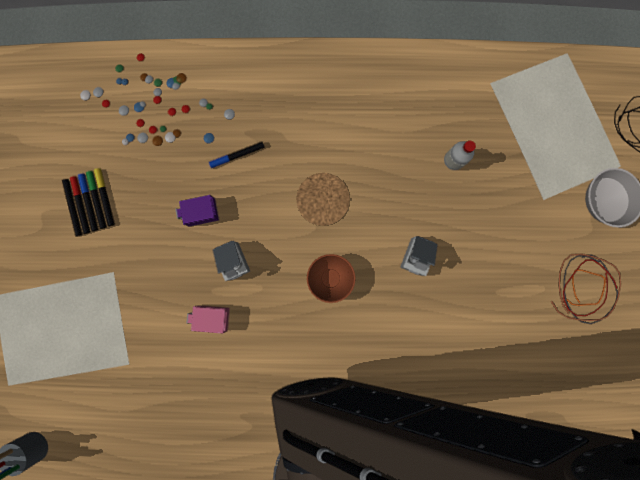

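View pics/side0.png

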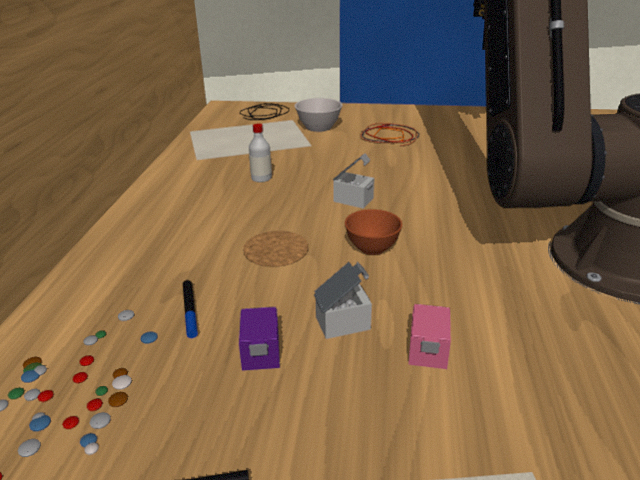

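The left box is grey-white at top (231,260) and side (343,305). The right box is at top (420,255) and side (354,188). Purple (198,210) and pink (208,320) in the top view are the look-alikes, and their lids are already shut. The mat is at (323,199), bowl (331,278), glue (461,155) and marker (238,155). I'll measure the boxes next and confirm them in an enlarged crop.

```bash
cat > h.py <<'E'
import cv2,numpy as np
def cloud(r):
    "world xyz (mm) for every pixel"
    h,w=r["range_z"].shape
    K=np.array([[r["fx"],0,r["cx"]],[0,r["fy"],r["cy"]],[0,0,1]],float)
    uv=np.stack(np.meshgrid(np.arange(w),np.arange(h)),-1).reshape(-1,1,2).astype(float)
    n=cv2.undistortPoints(uv,K,np.array(r["dist"],float)).reshape(h,w,2)
    z=r["range_z"][...,None].astype(float)
    P=np.concatenate([n*z,z],-1)
    R=cv2.Rodrigues(np.array(r["rvec"],float))[0]
    return (P-np.array(r["tvec"],float).ravel())@R
def ray(r,uv,z):
    K=np.array([[r["fx"],0,r["cx"]],[0,r["fy"],r["cy"]],[0,0,1]],float)
    n=cv2.undistortPoints(np.array(uv,float).reshape(-1,1,2),K,np.array(r["dist"],float)).reshape(-1,2)
    R=cv2.Rodrigues(np.array(r["rvec"],float))[0]; c=-R.T@np.array(r["tvec"],float).ravel()
    d=np.c_[n,np.ones(len(n))]@R
    return c+d*((z-c[2])/d[:,2])[:,None]
E
python3 - <<'E'
from h import *
T=dict(np.load("top0.npz"));S=dict(np.load("side0.npz"))
CT,CS=cloud(T),cloud(S)
print("table z top/side",CT[300:340,140:180,2].mean().round(1) ,CS[380:420,300:400,2].mean().round(1))
def rect(p): 
    c,s,a=cv2.minAreaRect(p[:,:2].astype(np.float32)); return np.round(c,1),np.round(s,1),round(a,1)
hsv=lambda r:cv2.cvtColor(r["image"],cv2.COLOR_BGR2HSV)
for n,(u,v),(a,b) in(("L",(231,260),(343,305)),("R",(420,255),(354,188))):
    for nm,r,C,(uu,vv),w in(("top",T,CT,(u,v),32),("side",S,CS,(a,b),45)):
        sl=np.s_[vv-w:vv+w,uu-w:uu+w]; P=C[sl];H=hsv(r)[sl]
        m=((P[...,2]>12)&(P[...,2]<140)&(H[...,1]<60)).astype(np.uint8)
        k,l,st,_=cv2.connectedComponentsWithStats(m); i=1+st[1:,4].argmax(); m=l==i
        p=P[m]; print(n,nm,len(p),"rect",*rect(p),"z pct",np.percentile(p[:,2],[2,20,50,80,98]).round(1))
        V=H[...,2][m]
        if nm=="top":
            # lid: fit plane by RANSAC
            rng=np.random.default_rng(0);best=None
            for _ in range(300):
                q=p[rng.choice(len(p),3,0)];nn=np.cross(q[1]-q[0],q[2]-q[0]);nn/=np.linalg.norm(nn)+1e-9
                ii=abs((p-q[0])@nn)<2.5
                if best is None or ii.sum()>best.sum():best=ii
            q=p[best];c=q.mean(0);nn=np.linalg.svd(q-c)[2][2];nn*=np.sign(nn[2])
            print("  lid pts",best.sum(),"c",c.round(1),"tilt",np.arccos(nn[2]).round(3),"yaw(+x=uphill reversed)",np.arctan2(nn[1],nn[0]).round(3),"rect",*rect(q),"z",q[:,2].min().round(1),q[:,2].max().round(1))
            o=p[~best]; print("  other",rect(o),"z",np.percentile(o[:,2],[5,50,95]).round(1))
for nm,(u,v),w in(("mat",(323,199),35),("bowl",(331,278),35),("glue",(461,155),25),("marker",(238,155),38),("purple",(198,210),30),("pink",(208,320),30)):
    P=CT[v-w:v+w,u-w:u+w];H=hsv(T)[v-w:v+w,u-w:u+w]; p=P[P[...,2]>(8 if nm!="mat" else 2.5)]; print(nm,rect(p),"zmax",p[:,2].max().round(1))
h=hsv(T)
crop=lambda r,u,v,w:cv2.resize(r["image"][v-w:v+w,u-w:u+w],(390,290),interpolation=cv2.INTER_CUBIC)
def crop(r,u,v):return cv2.resize(r["image"][v-30:v+30,u-40:u+40],(400,300),interpolation=cv2.INTER_CUBIC)
cv2.imwrite("pics/crop0.png",np.vstack([np.hstack([crop(T,231,260),crop(T,420,255)]),np.hstack([crop(S,343,300),crop(S,354,188)])]))
E
```

```text
table z top/side 3.6 1.7
L top 954 rect [477.8 219.9] [77.2 52.2] 23.6 z pct [19.3 48.1 67.7 88.6 99.8]
  lid pts 562 c [484.5 222.5  76. ] tilt 0.66 yaw(+x=uphill reversed) 0.407 rect [483.  222.2] [65.8 48.8] 23.7 z 49.7 103.0
  other (array([477.7, 219.9]), array([77.1, 52.2]), 23.6) z [19.4 48.2 95.7]
L side 2808 rect [479.  225.4] [74.5 54.8] 23.5 z pct [13.6 30.3 48.2 76.6 96. ]
R top 961 rect [ 490.8 -185.6] [50.9 77.6] 69.4 z pct [ 18.4  46.1  65.2  93.  106.1]
  lid pts 504 c [ 500.1 -189.5   79.4] tilt 0.781 yaw(+x=uphill reversed) -0.38 rect [ 498.9 -189.2] [49.1 58.7] 68.9 z 48.5 108.9
  other (array([ 490.8, -185.6]), array([50.9, 77.6]), 69.4) z [ 19.5  47.7 102.8]
R side 1077 rect [ 488.  -181.5] [56.8 77.6] 69.2 z pct [ 13.2  25.1  38.7  49.  101.7]
mat (array([574.4,  21.9]), array([248.2, 155.6]), 0.5) zmax 1103.0
bowl (array([442.4,   4.3]), array([102.1, 102.2]), 56.7) zmax 1103.0
glue (array([ 578.5, -142. ]), array([ 47.5, 412. ]), 44.8) zmax 1103.0
marker (array([634.7, 127.5]), array([408.1, 121.8]), 46.6) zmax 1103.0
purple (array([551.8, 169.5]), array([347.4,  93.7]), 70.7) zmax 1103.0
pink (array([378.8, 160.9]), array([ 71. , 306.2]), 14.0) zmax 1103.0
```

View pics/crop0.png

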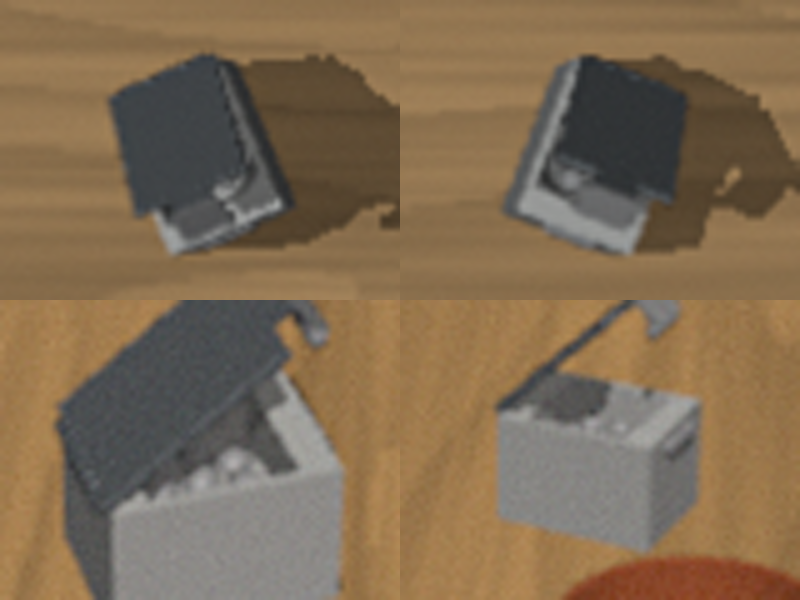

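The crops confirm both boxes: white bodies with open grey lids, clips at the front end (lower in the top view) and beads inside. The left lid is at about 0.66 rad and the right at about 0.78 rad. The rims measure about 48 mm high, which matches the text. Next I'll fix the mat and bystanders and work out the first move.

```bash
cat >> h.py <<'E'
def delta(x,y,z,yaw):
    "shift in tool axes (m) and tool-z turn to reach a tool-down pose; tool z points down so turn = -(dyaw)"
    from cell import env
    from scipy.spatial.transform import Rotation as Ro
    s=env.state(); R=Ro.from_euler("xyz",s["tcp_rot"]); d=R.inv().apply(np.array([x,y,z])-s["eef_pos"])/1000
    print("t",round(s["t"],2),"pos",s["eef_pos"].round(1),"rot",s["tcp_rot"].round(3),"F",s["ft_force"].round(1),"op",round(s["opening"],3))
    print("shift",d.round(4),"turn",round(-(yaw-s["tcp_rot"][2]),3))
E
python3 - <<'E'
from h import *
T=dict(np.load("top0.npz"));S=dict(np.load("side0.npz"))
for nm,r,(u,v),w,z in(("top",T,(323,199),34,4),("side",S,(276,248),40,4)):
    h=cv2.cvtColor(r["image"],cv2.COLOR_BGR2LAB).astype(float)[v-w:v+w,u-w:u+w]
    # cork: darker/redder than wood -> Otsu on b-a channel smoothed
    L=cv2.GaussianBlur(h,(7,7),0); g=cv2.normalize(L[...,0]-2*L[...,1],None,0,255,cv2.NORM_MINMAX).astype(np.uint8)
    m=cv2.threshold(g,0,255,cv2.THRESH_BINARY_INV+cv2.THRESH_OTSU)[1]
    c=max(cv2.findContours(m,0,1)[0],key=cv2.contourArea); uv=cv2.convexHull(c).reshape(-1,2)+[u-w,v-w]
    p=ray(r,uv,z); (cx,cy),rad=cv2.minEnclosingCircle(p[:,:2].astype(np.float32)); print("mat",nm,round(cx,1),round(cy,1),"dia",round(2*rad,1))
print("eye check mat",ray(T,[(323,199)],4).round(0),ray(S,[(276,248)],4).round(0))
print("glue,marker,purple,pink",ray(T,[(461,158),(238,155),(198,210),(208,320)],30).round(0))
delta(494,-187,214,-.365)
E
```

```text
mat top 620.0 19.7 dia 126.7
mat side 620.6 27.3 dia 129.4
eye check mat [[618.  21.   4.]] [[617.  30.   4.]]
glue,marker,purple,pink [[ 709. -284.   30.]
 [ 712.  210.   30.]
 [ 589.  296.   30.]
 [ 350.  268.   30.]]
t 0.1 pos [ 168.4 -601.7  214.1] rot [-3.141 -0.     0.273] F [-0.6  0.2  0.2] op 0.998
shift [ 0.4253 -0.3116  0.0005] turn 0.638
```

```bash
python3 -m pendant '[[[0,0.036,-0.026,0,0.05],[0,0.072,-0.052,0,0.1],[0,0.108,-0.078,0,0.16],[0,0.144,-0.104,0,0.22],[0,0.18,-0.13,0,0.28],[0,0.216,-0.156,0,0.34],[0,0.24,-0.174,0,0.4],[0,0.25,-0.182,0,0.4]]]'; python3 -c "
from h import *
delta(494,-187,160,-.365)"
```

```text
t: 0.9
eef_pos: [361.3, -357.2, 214.6]
tcp_rot: [-3.141, 0.0, -0.126]
ft_force: [0.1, -1.3, 0.3]
opening: 0.384
t 0.9 pos [ 361.3 -357.2  214.6] rot [-3.141  0.    -0.126] F [ 0.1 -1.3  0.3] op 0.384
shift [ 0.1102 -0.1855  0.0546] turn 0.239
```

```bash
python3 -m pendant '[[[0,0.02,-0.035,0,0.06],[0,0.045,-0.075,0,0.12],[0,0.07,-0.115,0,0.18],[0,0.09,-0.15,0,0.22],[0,0.105,-0.176,0,0.239],[0,0.11,-0.1855,0,0.239],[0,0.11,-0.1855,0,0.239],[0,0.11,-0.1855,0,0.239]]]'; cat >> h.py <<'E'
def wrist():
    from cell import env
    from scipy.spatial.transform import Rotation as Ro
    s=env.state(); r=env.read_camera("wrist"); A=np.array(r["tool_from_camera"],float)
    h,w=r["range_z"].shape
    K=np.array([[r["fx"],0,r["cx"]],[0,r["fy"],r["cy"]],[0,0,1]],float)
    uv=np.stack(np.meshgrid(np.arange(w),np.arange(h)),-1).reshape(-1,1,2).astype(float)
    n=cv2.undistortPoints(uv,K,np.array(r["dist"],float)).reshape(h,w,2)
    z=r["range_z"][...,None].astype(float); P=np.concatenate([n*z,z],-1)@A[:3,:3].T+A[:3,3]
    C=P@Ro.from_euler("xyz",s["tcp_rot"]).as_matrix().T+s["eef_pos"]; C[r["range_z"]==0]=-999
    return r,C
E
python3 - <<'E'
from h import *
delta(494,-187,160,-.365)
r,C=wrist(); cv2.imwrite("pics/w1.png",r["image"])
H=cv2.cvtColor(r["image"],cv2.COLOR_BGR2HSV)
m=((C[...,2]>12)&(C[...,2]<120)&(H[...,1]<60)&(abs(C[...,0]-492)<80)&(abs(C[...,1]+186)<80)).astype(np.uint8)
k,l,st,_=cv2.connectedComponentsWithStats(m); m=l==1+st[1:,4].argmax(); p=C[m]; print(len(p),cv2.minAreaRect(p[:,:2].astype(np.float32)),np.percentile(p[:,2],[2,50,98]))
print(r["tool_from_camera"])
E
```

```text
t: 1.7
eef_pos: [492.3, -190.2, 214.5]
tcp_rot: [3.141, 0.0, -0.366]
ft_force: [0.3, 0.2, -0.8]
opening: 0.004
t 1.7 pos [ 492.3 -190.2  214.5] rot [ 3.141  0.    -0.366] F [ 0.3  0.2 -0.8] op 0.004
shift [ 0.0005 -0.0036  0.0545] turn -0.001
3926 ((491.4267272949219, -186.9828338623047), (51.64413833618164, 75.001708984375), 69.18033599853516) [ 47.50676875  78.7462463  105.18083523]
[[ 1.41573862e-03 -9.66621451e-01 -2.56204928e-01  7.15632129e+01]
 [ 9.99998961e-01  1.29873022e-03  6.25892179e-04  1.80298918e-01]
 [-2.72259724e-04 -2.56205548e-01  9.66622286e-01 -1.69803011e+02]
 [ 0.00000000e+00  0.00000000e+00  0.00000000e+00  1.00000000e+00]]
```

View pics/w1.png

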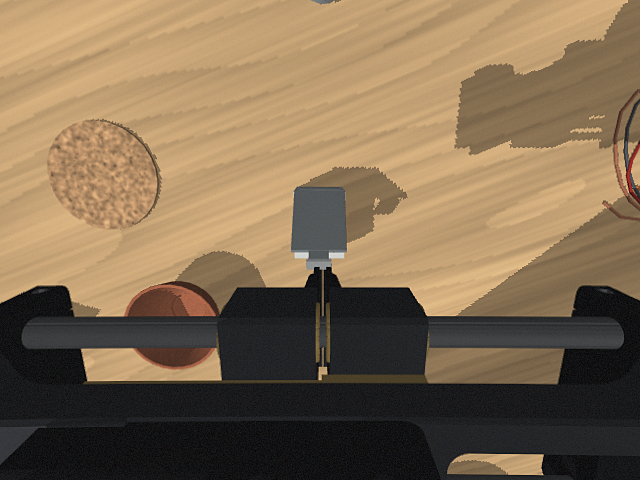

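Wrist view: the right box is at (320,220), square with the fingers, and its lid is open towards the gripper. It measures (494.5,-188) with 52 mm width, agreeing with the top view to about 2 mm. Now I'll descend onto the lid.

```bash
python3 -m pendant '[[[0,0.002,-0.001,0.03,0],[0,0.004,-0.002,0.06,0],[0,0.006,-0.003,0.09,0],[0,0.0063,-0.003,0.11,0],[0,0.005,-0.003,0.115,0],[0,0.003,-0.003,0.12,0],[0,0.001,-0.003,0.125,0],[0,0,-0.003,0.128,0]]]';  python3 -m pendant '[[[0,-0.001,0,0.004,0],[0,-0.002,0,0.008,0],[0,-0.003,0,0.012,0],[0,-0.004,0,0.016,0],[0,-0.005,0,0.02,0],[0,-0.006,0,0.023,0],[0,-0.007,0,0.025,0],[0,-0.007,0,0.025,0]]]'; python3 -c "
from h import *
delta(485,-184.4,52,-.365)"
```

```text
t: 2.55
eef_pos: [493.8, -186.7, 87.1]
tcp_rot: [3.141, -0.001, -0.366]
ft_force: [0.2, 0.9, 0.5]
opening: 0.006
t: 3.35
eef_pos: [487.1, -183.9, 61.3]
tcp_rot: [3.142, 0.0, -0.366]
ft_force: [-0.7, 0.2, 0.3]
opening: 0.003
t 3.35 pos [ 487.1 -183.9   61.3] rot [ 3.142  0.    -0.366] F [-0.7  0.2  0.3] op 0.003
shift [-0.0018  0.0013  0.0093] turn -0.001
```

```bash
python3 -m pendant '[[[0,-0.001,0,0.001,0],[0,-0.002,0.001,0.002,0],[0,-0.002,0.001,0.003,0],[0,-0.002,0.001,0.004,0],[0,-0.002,0.001,0.005,0],[0,-0.002,0.001,0.006,0],[0,-0.002,0.001,0.007,0],[0,-0.002,0.001,0.007,0]]]';python3 -m pendant '[[[0,0,0,0.001,0],[0,0,0,0.0015,0],[0,0,0,0.002,0],[0,0,0,0.0025,0],[0,0,0,0.003,0],[0,0,0,0.003,0],[0,0,0,0.003,0],[0,0,0,0.003,0]]]'
```

```text
t: 4.15
eef_pos: [485.1, -184.2, 54.5]
tcp_rot: [3.142, -0.0, -0.366]
ft_force: [-0.0, 0.2, -0.4]
opening: 0.003
t: 4.95
eef_pos: [485.1, -184.2, 52.0]
tcp_rot: [3.141, -0.0, -0.366]
ft_force: [-1.9, 0.4, 6.2]
opening: 0.004
```

```bash
python3 -m pendant '[[[0,0,0,0.0005,0],[0,0,0,0.001,0],[0,0,0,0.001,0],[0,0,0,0.0015,0],[0,0,0,0.002,0],[0,0,0,0.002,0],[0,0,0,0.002,0],[0,0,0,0.002,0]]]';python3 -m pendant '[[[0,0,0,0.0005,0],[0,0,0,0.001,0],[0,0,0,0.001,0],[0,0,0,0.0015,0],[0,0,0,0.002,0],[0,0,0,0.002,0],[0,0,0,0.002,0],[0,0,0,0.002,0]]]'
```

```text
t: 5.75
eef_pos: [485.1, -184.2, 51.3]
tcp_rot: [3.141, -0.001, -0.366]
ft_force: [-6.9, 2.6, 26.5]
opening: 0.008
t: 6.55
eef_pos: [485.1, -184.2, 50.6]
tcp_rot: [3.141, -0.002, -0.366]
ft_force: [-11.8, 5.3, 44.1]
opening: 0.003
```

```bash
python3 -m pendant '[[[0,0,0,-0.02,0],[0,0,0,-0.05,0],[0,0,0,-0.09,0],[0,0,0,-0.13,0],[0,0,0,-0.155,0],[0,0,0,-0.163,0],[0,0,0,-0.163,0],[0,0,0,-0.163,0]]]';python3 - <<'E'
from h import *
delta(482,222,214,.41)
r,C=wrist(); cv2.imwrite("pics/w2.png",r["image"])
H=cv2.cvtColor(r["image"],cv2.COLOR_BGR2HSV)
m=((C[...,2]>12)&(C[...,2]<120)&(H[...,1]<60)&(abs(C[...,0]-492)<80)&(abs(C[...,1]+186)<80)).astype(np.uint8)
k,l,st,_=cv2.connectedComponentsWithStats(m); m=l==1+st[1:,4].argmax(); p=C[m]; print(len(p),cv2.minAreaRect(p[:,:2].astype(np.float32)),np.percentile(p[:,2],[2,50,98]))
E
```

```text
t: 7.35
eef_pos: [484.7, -183.9, 209.4]
tcp_rot: [-3.141, 0.002, -0.366]
ft_force: [0.3, -0.2, -0.5]
opening: 0.001
t 7.35 pos [ 484.7 -183.9  209.4] rot [-3.141e+00  2.000e-03 -3.660e-01] F [ 0.3 -0.2 -0.5] op 0.001
shift [-0.1478 -0.3781 -0.0043] turn -0.776
3903 ((487.7833557128906, -185.2130584716797), (52.02323913574219, 82.33085632324219), 69.23357391357422) [47.22194243 51.73584166 53.28531188]
```

The right lid is flat at z≈52 mm over the whole box, so it is shut. Now to the left box.

```bash
python3 -m pendant '[[[0,-0.015,-0.037,0,-0.07],[0,-0.032,-0.08,0,-0.16],[0,-0.05,-0.125,0,-0.26],[0,-0.068,-0.17,0,-0.36],[0,-0.086,-0.215,0,-0.46],[0,-0.104,-0.26,0,-0.56],[0,-0.122,-0.305,0,-0.66],[0,-0.138,-0.35,0,-0.74]]]';python3 -c "
from h import *
delta(482,222,214,.41)"
```

```text
t: 8.2
eef_pos: [480.7, 194.0, 209.2]
tcp_rot: [-3.141, 0.002, 0.378]
ft_force: [0.8, -0.7, 0.1]
opening: 0.0
t 8.2 pos [480.7 194.  209.2] rot [-3.141e+00  2.000e-03  3.780e-01] F [ 0.8 -0.7  0.1] op 0.0
shift [ 0.0115 -0.0255 -0.0048] turn -0.032
```

```bash
python3 -m pendant '[[[0,0.006,-0.013,0,-0.02],[0,0.0115,-0.0225,0,-0.032],[0,0.0115,-0.0225,0,-0.032],[0,0.0115,-0.0225,0,-0.032],[0,0.0115,-0.0225,0,-0.032],[0,0.0115,-0.0225,0,-0.032],[0,0.0115,-0.0225,0,-0.032],[0,0.0115,-0.0225,0,-0.032]]]';python3 - <<'E'
from h import *
r,C=wrist()
H=cv2.cvtColor(r["image"],cv2.COLOR_BGR2HSV)
m=((C[...,2]>12)&(C[...,2]<120)&(H[...,1]<60)&(abs(C[...,0]-482)<80)&(abs(C[...,1]-222)<80)).astype(np.uint8)
k,l,st,_=cv2.connectedComponentsWithStats(m); m=l==1+st[1:,4].argmax(); p=C[m]; (c,s,a)=cv2.minAreaRect(p[:,:2].astype(np.float32)); print(len(p),c,s,a,np.percentile(p[:,2],[2,50,98]))
y=np.radians(a); d=np.array([np.cos(y),np.sin(y)]); rear=(p[:,:2]@d).max(); cen=np.array(c)+d*(rear-35-np.array(c)@d); print("center",cen)
delta(cen[0]+3*d[0],cen[1]+3*d[1],87,y)
E
```

```text
t: 9.0
eef_pos: [484.1, 216.9, 210.7]
tcp_rot: [3.141, -0.0, 0.405]
ft_force: [-0.3, -0.6, -0.4]
opening: 0.003
3972 (478.8348693847656, 220.460205078125) (76.48419952392578, 51.251956939697266) 23.807846069335938 [48.16607881 74.32183603 97.62684126]
center [481.80106029 221.76893638]
t 9.05 pos [484.1 217.  210.7] rot [ 3.141 -0.     0.405] F [-0.8  0.3 -0.3] op 0.007
shift [ 0.0027 -0.0054  0.1237] turn -0.01
```

```bash
python3 -m pendant '[[[0,0.001,-0.002,0.03,-0.01],[0,0.002,-0.004,0.06,-0.01],[0,0.0027,-0.0055,0.09,-0.01],[0,0.0027,-0.0055,0.11,-0.01],[0,0.002,-0.0055,0.116,-0.01],[0,0.001,-0.0055,0.12,-0.01],[0,-0.001,-0.0055,0.124,-0.01],[0,-0.002,-0.0055,0.127,-0.01]]]';  python3 -m pendant '[[[0,-0.001,0,0.004,0],[0,-0.002,0,0.008,0],[0,-0.003,0,0.012,0],[0,-0.004,0,0.016,0],[0,-0.005,0,0.02,0],[0,-0.006,0,0.023,0],[0,-0.007,0,0.025,0],[0,-0.007,0,0.025,0]]]'; python3 -c "
from h import *
delta(472.5,217.5,51,.415)"
```

```text
t: 9.85
eef_pos: [480.2, 221.5, 84.2]
tcp_rot: [3.141, -0.001, 0.416]
ft_force: [-0.1, -0.9, 0.1]
opening: 0.006
t: 10.65
eef_pos: [473.5, 218.6, 58.4]
tcp_rot: [3.142, 0.0, 0.416]
ft_force: [0.4, 0.7, 1.2]
opening: 0.004
t 10.65 pos [473.5 218.6  58.4] rot [3.142 0.    0.416] F [0.4 0.7 1.2] op 0.004
shift [-0.0014  0.0006  0.0074] turn 0.001
```

```bash
python3 -m pendant '[[[0,-0.001,0,0.001,0],[0,-0.001,0,0.002,0],[0,-0.001,0,0.003,0],[0,-0.001,0,0.004,0],[0,-0.001,0,0.005,0],[0,-0.001,0,0.006,0],[0,-0.001,0,0.007,0],[0,-0.001,0,0.007,0]]]';python3 -m pendant '[[[0,0,0,0.0005,0],[0,0,0,0.001,0],[0,0,0,0.0015,0],[0,0,0,0.002,0],[0,0,0,0.002,0],[0,0,0,0.002,0],[0,0,0,0.002,0],[0,0,0,0.002,0]]]'
```

```text
t: 11.45
eef_pos: [472.6, 218.2, 52.0]
tcp_rot: [3.141, 0.0, 0.416]
ft_force: [-2.0, 0.1, 8.7]
opening: 0.003
t: 12.25
eef_pos: [472.7, 218.2, 51.3]
tcp_rot: [3.141, -0.001, 0.416]
ft_force: [-5.7, -2.6, 25.8]
opening: 0.007
```

```bash
python3 -m pendant '[[[0,0,0,0.0005,0],[0,0,0,0.001,0],[0,0,0,0.0015,0],[0,0,0,0.0015,0],[0,0,0,0.0015,0],[0,0,0,0.0015,0],[0,0,0,0.0015,0],[0,0,0,0.0015,0]]]';python3 -m pendant '[[[0,0,0,-0.02,0],[0,0,0,-0.05,0],[0,0,0,-0.09,0],[0,0,0,-0.13,0],[0.5,0,0,-0.155,0],[1,0,0,-0.163,0],[1,0,0,-0.163,0],[1,0,0,-0.163,0]]]';python3 - <<'E'
from h import *
r,C=wrist()
H=cv2.cvtColor(r["image"],cv2.COLOR_BGR2HSV)
m=((C[...,2]>12)&(C[...,2]<120)&(H[...,1]<60)&(abs(C[...,0]-482)<80)&(abs(C[...,1]-222)<80)).astype(np.uint8)
k,l,st,_=cv2.connectedComponentsWithStats(m); m=l==1+st[1:,4].argmax(); p=C[m]; (c,s,a)=cv2.minAreaRect(p[:,:2].astype(np.float32)); print(len(p),c,s,a,np.percentile(p[:,2],[2,50,98]))
y=np.radians(a if a<45 else a-90); d=np.array([np.cos(y),np.sin(y)]); rear=(p[:,:2]@d).max(); cen=np.array(c)+d*(rear-35-np.array(c)@d); print("center",cen,y)
delta(cen[0],cen[1],12,y)
t=env=None
from cell import env
t=env.read_camera("top");s=env.read_camera("side")
cr=lambda r,u,v:cv2.resize(r["image"][v-30:v+30,u-40:u+40],(400,300),interpolation=cv2.INTER_CUBIC)
cv2.imwrite("pics/crop1.png",np.vstack([np.hstack([cr(t,231,260),cr(t,420,255)]),np.hstack([cr(s,343,300),cr(s,354,188)])]))
E
```

```text
t: 13.05
eef_pos: [472.7, 218.3, 50.8]
tcp_rot: [3.141, -0.002, 0.416]
ft_force: [-11.6, -5.0, 41.4]
opening: 0.008
t: 13.85
eef_pos: [472.2, 218.1, 209.8]
tcp_rot: [-3.141, 0.002, 0.416]
ft_force: [0.3, 0.4, -0.1]
opening: 0.284
3938 (475.6660461425781, 219.05287170410156) (83.4424057006836, 52.012508392333984) 23.91256332397461 [47.03270503 51.72035389 53.29901779]
center [481.81036833 221.77727251] 0.41735296259499644
t 13.9 pos [472.2 218.1 209.6] rot [-3.141e+00  3.000e-03  4.160e-01] F [ 0.1 -0.6  0.6] op 0.326
shift [0.0108 0.0005 0.1975] turn -0.002
```

View pics/crop1.png

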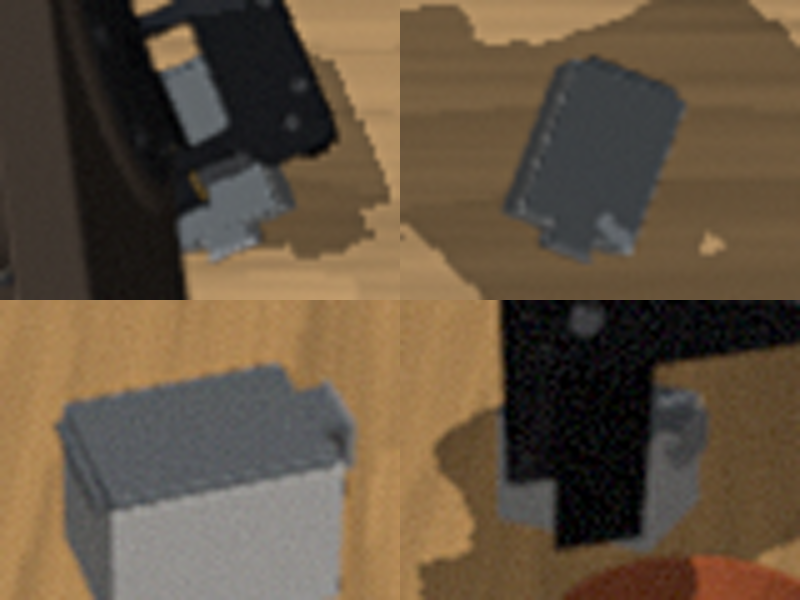

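Both lids lie flat: the left one with its clip over the front (side view), the right one flat in the top view. Now I'll grip the left box.

```bash
python3 -m pendant '[[[1,0.004,0,0.02,0],[1,0.008,0,0.04,0],[1,0.0108,0.0005,0.06,0],[1,0.0108,0.0005,0.08,0],[1,0.0108,0.0005,0.1,0],[1,0.0108,0.0005,0.12,0],[1,0.0108,0.0005,0.13,0],[1,0.0108,0.0005,0.13,0]]]';python3 -m pendant '[[[1,0,0,0.01,0],[1,0,0,0.02,0],[1,0,0,0.03,0],[1,0,0,0.04,0],[1,0,0,0.05,0],[1,0,0,0.06,0],[1,0,0,0.067,0],[1,0,0,0.069,0]]]';python3 -c "
from h import *
delta(481.8,221.8,10,.417)"
```

```text
t: 14.8
eef_pos: [482.1, 221.9, 79.5]
tcp_rot: [-3.141, 0.003, 0.416]
ft_force: [0.3, 0.1, 0.9]
opening: 0.993
t: 15.6
eef_pos: [482.5, 222.0, 11.2]
tcp_rot: [-3.142, 0.001, 0.416]
ft_force: [-0.3, 0.4, -0.8]
opening: 1.001
t 15.6 pos [482.5 222.   11.2] rot [-3.142e+00  1.000e-03  4.160e-01] F [-0.3  0.4 -0.8] op 1.001
shift [-0.0007 -0.0001  0.0012] turn -0.001
```

```bash
python3 -m pendant '[[[0.6,0,0,0.001,0],[0.5,0,0,0.001,0],[0.4,0,0,0.001,0],[0.2,0,0,0.001,0],[0,0,0,0.001,0],[0,0,0,0.001,0],[0,0,0,0.001,0],[0,0,0,0.001,0]]]';python3 -m pendant '[[[0,0,0,0,0],[0,0,0,-0.001,0],[0,0,0,-0.004,0],[0,0,0,-0.01,0],[0,0,0,-0.02,0],[0,0,0,-0.03,0],[0,0,0,-0.038,0],[0,0,0,-0.042,0]]]';python3 -m pendant '[[[0,0,0,0,0],[0,0,0,0,0],[0,0,0,0,0],[0,0,0,0,0],[0,0,0,0,0],[0,0,0,0,0],[0,0,0,0,0],[0,0,0,0,0]]]'
```

```text
t: 16.4
eef_pos: [482.9, 222.2, 11.2]
tcp_rot: [3.141, -0.0, 0.416]
ft_force: [-1.5, 0.8, 2.5]
opening: 0.543
t: 17.2
eef_pos: [483.1, 222.3, 54.3]
tcp_rot: [3.141, -0.001, 0.416]
ft_force: [0.7, -0.1, -3.1]
opening: 0.547
t: 18.0
eef_pos: [482.8, 222.1, 53.1]
tcp_rot: [3.142, 0.0, 0.416]
ft_force: [-0.6, 0.1, -3.7]
opening: 0.549
```

```bash
cat >> h.py <<'E'
def weigh(n=12):
    from cell import env
    f=[];tau=[]
    for _ in range(n):
        r=env.read_camera("side"); s=env.state(); f.append(s["ft_force"]); tau.append(s["tau"][1:3])
    f=np.array(f); print("F",f.mean(0).round(2),"sd",f.std(0).round(2),"tau",np.mean(tau,0).round(2)); return r
E
python3 -c "
from h import *
r=weigh(); cv2.imwrite('pics/s3.png',r['image'][100:400,200:600])
delta(482.8,222.1,11.5,.417)"
```

```text
F [-0.3  -0.01 -3.73] sd [0.6  0.6  0.52] tau [-58.88 -16.03]
t 18.6 pos [482.8 222.1  53.1] rot [3.142 0.    0.416] F [-0.6  1.2 -3.2] op 0.546
shift [-0.      0.      0.0416] turn -0.001
```

View pics/s3.png

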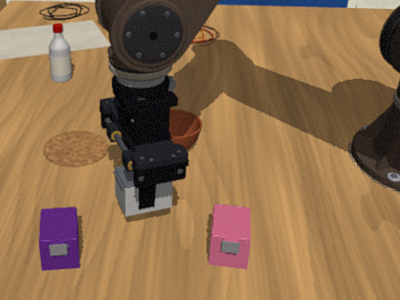

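The left box is held level in the fingers (crop about (145,190)) and weighs 3.73±0.15 N, about 0.38 kg. I'll set it down gently.

```bash
python3 -m pendant '[[[0,0,0,0.008,0],[0,0,0,0.016,0],[0,0,0,0.024,0],[0,0,0,0.032,0],[0,0,0,0.037,0],[0,0,0,0.04,0],[0,0,0,0.041,0],[0,0,0,0.042,0]]]'; python3 -m pendant '[[[0,0,0,0,0],[0.55,0,0,0,0],[0.6,0,0,0,0],[0.8,0,0,0,0],[1,0,0,0,0],[1,0,0,0,0],[1,0,0,0,0],[1,0,0,0,0]]]'
```

```text
t: 19.4
eef_pos: [482.9, 222.2, 11.2]
tcp_rot: [3.141, -0.0, 0.416]
ft_force: [-2.9, -1.8, 11.1]
opening: 0.546
t: 20.2
eef_pos: [482.8, 222.1, 11.1]
tcp_rot: [3.141, -0.0, 0.416]
ft_force: [-0.2, -0.3, 0.2]
opening: 0.96
```

Raise and travel to the right box (493.6,-187.4, yaw −0.363).

```bash
python3 -m pendant '[[[1,0,0,-0.01,0],[1,0,0,-0.03,0],[1,0,0,-0.06,0],[1,0,0,-0.1,0],[1,0,0,-0.13,0],[1,0,0,-0.14,0],[1,0,0,-0.14,0],[1,0,0,-0.14,0]]]';python3 -c "
from h import *
delta(493.6,-187.4,150,-.363)"
```

```text
t: 21.0
eef_pos: [482.4, 222.0, 150.4]
tcp_rot: [-3.142, 0.001, 0.416]
ft_force: [0.6, -0.3, -0.0]
opening: 1.001
t 21.0 pos [482.4 222.  150.4] rot [-3.142e+00  1.000e-03  4.160e-01] F [ 0.6 -0.3 -0. ] op 1.001
shift [-0.1551  0.3791  0.0005] turn 0.779
```

```bash
python3 -m pendant '[[[1,-0.015,0.037,0,0.07],[1,-0.032,0.08,0,0.16],[1,-0.05,0.122,0,0.26],[1,-0.068,0.166,0,0.36],[1,-0.086,0.21,0,0.46],[1,-0.104,0.254,0,0.56],[1,-0.122,0.298,0,0.66],[1,-0.14,0.342,0,0.74]]]';python3 - <<'E'
from h import *
delta(493.6,-187.4,150,-.363)
r,C=wrist()
H=cv2.cvtColor(r["image"],cv2.COLOR_BGR2HSV)
m=((C[...,2]>12)&(C[...,2]<70)&(H[...,1]<60)&(abs(C[...,0]-492)<70)&(abs(C[...,1]+187)<70)).astype(np.uint8)
k,l,st,_=cv2.connectedComponentsWithStats(m); m=l==1+st[1:,4].argmax(); p=C[m]; (c,s,a)=cv2.minAreaRect(p[:,:2].astype(np.float32)); print(len(p),c,s,a,np.percentile(p[:,2],[2,50,98]))
y=np.radians(a if a<45 else a-90); d=np.array([np.cos(y),np.sin(y)]); rear=(p[:,:2]@d).max(); cen=np.array(c)+d*(rear-35-np.array(c)@d); print("center",cen,y)
delta(cen[0],cen[1],11,y)
E
```

```text
t: 21.8
eef_pos: [492.0, -149.0, 149.5]
tcp_rot: [-3.141, 0.003, -0.328]
ft_force: [0.6, 1.0, 0.7]
opening: 1.002
t 21.8 pos [ 492.  -149.   149.5] rot [-3.141e+00  3.000e-03 -3.280e-01] F [0.6 1.  0.7] op 1.002
shift [ 0.0139  0.0358 -0.0005] turn 0.035
5577 (488.1026306152344, -185.304443359375) (52.1623420715332, 82.94586944580078) 68.9164810180664 [47.99240109 51.74186845 53.17998962]
center [ 494.14224517 -187.63294093] -0.3679768241414641
t 21.85 pos [ 492.9 -154.8  149.6] rot [ 3.14e+00  1.00e-03 -3.36e-01] F [-0.5 -5.1 -0.4] op 0.996
shift [0.0121 0.0304 0.1386] turn 0.032
```

```bash
python3 -m pendant '[[[1,0.007,0.019,0,0.02],[1,0.014,0.037,0,0.044],[1,0.0144,0.0376,0.01,0.044],[1,0.0144,0.0376,0.03,0.044],[1,0.0144,0.0376,0.05,0.044],[1,0.0144,0.0376,0.065,0.044],[1,0.0144,0.0376,0.07,0.044],[1,0.0144,0.0376,0.07,0.044]]]';python3 -c "
from h import *
delta(494.1,-187.6,11,-.368)"
```

```text
t: 22.65
eef_pos: [493.9, -186.6, 79.7]
tcp_rot: [-3.141, 0.003, -0.367]
ft_force: [-0.2, 0.7, -0.9]
opening: 0.998
t 22.65 pos [ 493.9 -186.6   79.7] rot [-3.141e+00  3.000e-03 -3.670e-01] F [-0.2  0.7 -0.9] op 0.998
shift [0.0007 0.0009 0.0687] turn 0.001
```

```bash
python3 -m pendant '[[[1,0.0005,0.001,0.01,0],[1,0.0005,0.001,0.02,0],[1,0.0005,0.001,0.03,0],[1,0.0005,0.001,0.04,0],[1,0.0005,0.001,0.05,0],[1,0.0005,0.001,0.06,0],[1,0.0005,0.001,0.067,0],[1,0.0005,0.001,0.069,0]]]';python3 -m pendant '[[[0.6,0,0,0,0],[0.5,0,0,0,0],[0.4,0,0,0,0],[0.2,0,0,0,0],[0,0,0,0,0],[0,0,0,0,0],[0,0,0,0,0],[0,0,0,0,0]]]';python3 -m pendant '[[[0,0,0,0,0],[0,0,0,-0.001,0],[0,0,0,-0.004,0],[0,0,0,-0.01,0],[0,0,0,-0.02,0],[0,0,0,-0.03,0],[0,0,0,-0.038,0],[0,0,0,-0.042,0]]]';python3 -m pendant '[[[0,0,0,0,0],[0,0,0,0,0],[0,0,0,0,0],[0,0,0,0,0],[0,0,0,0,0],[0,0,0,0,0],[0,0,0,0,0],[0,0,0,0,0]]]'; python3 -c "
from h import *
r=weigh(); delta(494.1,-187.6,11,-.368)"
```

```text
t: 23.45
eef_pos: [494.4, -188.5, 11.2]
tcp_rot: [-3.142, 0.001, -0.368]
ft_force: [0.0, 0.2, -0.3]
opening: 1.004
t: 24.25
eef_pos: [494.7, -188.6, 12.3]
tcp_rot: [3.142, -0.0, -0.368]
ft_force: [0.6, 0.3, 3.3]
opening: 0.544
t: 25.05
eef_pos: [495.0, -188.7, 55.4]
tcp_rot: [3.141, -0.001, -0.368]
ft_force: [0.6, -0.1, -1.8]
opening: 0.547
t: 25.85
eef_pos: [494.7, -188.6, 54.1]
tcp_rot: [3.142, -0.0, -0.368]
ft_force: [0.6, -0.3, -1.8]
opening: 0.546
F [ 0.03  0.11 -1.95] sd [0.65 0.52 0.39] tau [-57.64 -15.64]
t 26.45 pos [ 494.7 -188.6   54.1] rot [ 3.142 -0.    -0.368] F [-0.9  0.3 -1.5] op 0.549
shift [-0.0009 -0.0007  0.0431] turn -0.0
```

The right box weighs 1.95 N against 3.73 N for the left, so the left is heavier (joint torques agree). I'll set the right one down and return to the left.

```bash
python3 -m pendant '[[[0,0,0,0.008,0],[0,0,0,0.016,0],[0,0,0,0.024,0],[0,0,0,0.032,0],[0,0,0,0.037,0],[0,0,0,0.04,0],[0,0,0,0.041,0],[0,0,0,0.042,0]]]'; python3 -m pendant '[[[0,0,0,0,0],[0.55,0,0,0,0],[0.6,0,0,0,0],[0.8,0,0,0,0],[1,0,0,0,0],[1,0,0,0,0],[1,0,0,0,0],[1,0,0,0,0]]]';python3 -m pendant '[[[1,0,0,-0.01,0],[1,0,0,-0.03,0],[1,0,0,-0.06,0],[1,0,0,-0.1,0],[1,0,0,-0.13,0],[1,0,0,-0.14,0],[1,0,0,-0.14,0],[1,0,0,-0.14,0]]]';python3 -c "
from h import *
delta(482.5,222,150,.416)"
```

```text
t: 27.25
eef_pos: [494.8, -188.7, 12.3]
tcp_rot: [3.141, -0.0, -0.368]
ft_force: [-5.0, 2.5, 12.2]
opening: 0.544
t: 28.05
eef_pos: [494.7, -188.6, 12.1]
tcp_rot: [3.142, -0.0, -0.368]
ft_force: [0.7, -0.4, 0.4]
opening: 0.956
t: 28.85
eef_pos: [494.2, -188.4, 151.4]
tcp_rot: [-3.142, 0.001, -0.368]
ft_force: [0.7, -0.4, 0.3]
opening: 1.003
t 28.85 pos [ 494.2 -188.4  151.4] rot [-3.142e+00  1.000e-03 -3.680e-01] F [ 0.7 -0.4  0.3] op 1.003
shift [-0.1586 -0.3787  0.0016] turn -0.784
```

```bash
python3 -m pendant '[[[1,-0.016,-0.037,0,-0.07],[1,-0.033,-0.08,0,-0.16],[1,-0.051,-0.122,0,-0.26],[1,-0.069,-0.166,0,-0.36],[1,-0.088,-0.21,0,-0.46],[1,-0.107,-0.254,0,-0.56],[1,-0.125,-0.298,0,-0.66],[1,-0.143,-0.342,0,-0.74]]]';python3 -m pendant '[[[1,0,0,0,0],[1,0,0,0,0],[1,0,0,0,0],[1,0,0,0,0],[1,0,0,0,0],[1,0,0,0,0],[1,0,0,0,0],[1,0,0,0,0]]]';python3 - <<'E'
from h import *
r,C=wrist()
H=cv2.cvtColor(r["image"],cv2.COLOR_BGR2HSV)
m=((C[...,2]>12)&(C[...,2]<70)&(H[...,1]<60)&(abs(C[...,0]-480)<70)&(abs(C[...,1]-221)<70)).astype(np.uint8)
k,l,st,_=cv2.connectedComponentsWithStats(m); m=l==1+st[1:,4].argmax(); p=C[m]; (c,s,a)=cv2.minAreaRect(p[:,:2].astype(np.float32)); print(len(p),c,s,a,np.percentile(p[:,2],[2,50,98]))
y=np.radians(a if a<45 else a-90); d=np.array([np.cos(y),np.sin(y)]); rear=(p[:,:2]@d).max(); cen=np.array(c)+d*(rear-35-np.array(c)@d); print("center",cen,y)
delta(cen[0],cen[1],11,y)
E
```

```text
t: 29.65
eef_pos: [483.4, 183.8, 150.5]
tcp_rot: [-3.141, 0.003, 0.376]
ft_force: [0.8, -0.7, 0.5]
opening: 0.999
t: 30.45
eef_pos: [484.4, 181.7, 152.2]
tcp_rot: [3.141, -0.0, 0.371]
ft_force: [0.2, -0.2, 0.2]
opening: 1.0
5771 (475.5226745605469, 218.9185791015625) (83.6680908203125, 52.413089752197266) 23.86941909790039 [35.28059599 51.70978454 53.21168332]
center [481.77220266 221.68399907] 0.41659995379677656
t 30.5 pos [484.4 181.8 152.1] rot [ 3.141 -0.     0.372] F [-0.2 -0.3 -0.7] op 1.0
shift [ 0.0121 -0.0381  0.1411] turn -0.045
```

```bash
python3 -m pendant '[[[1,0.006,-0.019,0,-0.02],[1,0.012,-0.037,0,-0.045],[1,0.0123,-0.0381,0.01,-0.045],[1,0.0123,-0.0381,0.03,-0.045],[1,0.0123,-0.0381,0.05,-0.045],[1,0.0123,-0.0381,0.065,-0.045],[1,0.0123,-0.0381,0.07,-0.045],[1,0.0123,-0.0381,0.07,-0.045]]]';python3 -c "
from h import *
delta(482,221.8,11,.416)"
```

```text
t: 31.3
eef_pos: [481.7, 221.5, 81.4]
tcp_rot: [-3.142, 0.002, 0.416]
ft_force: [-0.3, 0.0, 0.3]
opening: 1.001
t 31.3 pos [481.7 221.5  81.4] rot [-3.142e+00  2.000e-03  4.160e-01] F [-0.3  0.   0.3] op 1.001
shift [ 0.0006 -0.0002  0.0704] turn 0.0
```

```bash
python3 -m pendant '[[[1,0,0,0.01,0],[1,0,0,0.02,0],[1,0,0,0.03,0],[1,0,0,0.04,0],[1,0,0,0.05,0],[1,0,0,0.06,0],[1,0,0,0.068,0],[1,0,0,0.07,0]]]';python3 -m pendant '[[[0.6,0,0,0,0],[0.5,0,0,0,0],[0.4,0,0,0,0],[0.2,0,0,0,0],[0,0,0,0,0],[0,0,0,0,0],[0,0,0,0,0],[0,0,0,0,0]]]';python3 -m pendant '[[[0,0,0,-0.001,0],[0,0,0,-0.006,0],[0,0,0,-0.016,0],[0,0,0,-0.03,0],[0,0,0,-0.046,0],[0,0,0,-0.062,0],[0,0,0,-0.074,0],[0,0,0,-0.08,0]]]';python3 -m pendant '[[[0,0,0,-0.008,0],[0,0,0,-0.02,0],[0,0,0,-0.035,0],[0,0,0,-0.05,0],[0,0,0,-0.06,0],[0,0,0,-0.067,0],[0,0,0,-0.07,0],[0,0,0,-0.07,0]]]'; python3 -c "
from h import *
delta(619,24,162,.04)"
```

```text
t: 32.1
eef_pos: [481.6, 221.8, 11.0]
tcp_rot: [-3.142, 0.001, 0.417]
ft_force: [-0.2, 0.3, 0.1]
opening: 1.002
t: 32.9
eef_pos: [482.0, 221.9, 12.2]
tcp_rot: [3.141, -0.0, 0.417]
ft_force: [-0.9, -1.1, 1.9]
opening: 0.542
t: 33.7
eef_pos: [482.2, 222.0, 93.5]
tcp_rot: [3.141, -0.002, 0.417]
ft_force: [0.8, -0.3, -4.6]
opening: 0.544
t: 34.5
eef_pos: [481.9, 221.9, 162.1]
tcp_rot: [3.141, 0.0, 0.417]
ft_force: [0.4, 0.0, -4.5]
opening: 0.547
t 34.5 pos [481.9 221.9 162.1] rot [3.141 0.    0.417] F [ 0.4  0.  -4.5] op 0.547
shift [4.520e-02 2.365e-01 2.000e-04] turn 0.377
```

```bash
python3 -m pendant '[[[0,0.001,0.005,0,0],[0,0.003,0.016,0,0],[0,0.006,0.032,0,0],[0,0.01,0.05,0,0],[0,0.014,0.07,0,0],[0,0.018,0.09,0,0],[0,0.021,0.11,0,0],[0,0.0245,0.128,0,0]]]';python3 -m pendant '[[[0,0.004,0.02,0,0],[0,0.008,0.04,0,0],[0,0.012,0.06,0,0],[0,0.015,0.077,0,0],[0,0.018,0.091,0,0],[0,0.02,0.101,0,0],[0,0.0207,0.107,0,0],[0,0.0207,0.108,0,0]]]';python3 -m pendant '[[[0,0,0,0,0],[0,0,0,0,0],[0,0,0,0,0],[0,0,0,0,0],[0,0,0,0,0],[0,0,0,0,0],[0,0,0,0,0],[0,0,0,0,0]]]';python3 - <<'E'
from h import *
delta(619,24,162,.417)
weigh(5)
from cell import env
t=env.read_camera("top");s=env.read_camera("side")
cv2.imwrite("pics/end.png",np.hstack([cv2.resize(t["image"][90:330,160:480],(400,300)),cv2.resize(s["image"][60:360,170:570],(400,300))]))
E
```

```text
t: 35.3
eef_pos: [557.1, 112.7, 161.8]
tcp_rot: [3.141, 0.0, 0.416]
ft_force: [0.4, -0.3, -4.1]
opening: 0.543
t: 36.1
eef_pos: [619.0, 24.1, 162.0]
tcp_rot: [-3.142, 0.0, 0.417]
ft_force: [-0.3, 1.3, -3.8]
opening: 0.545
t: 36.9
eef_pos: [618.8, 24.4, 162.1]
tcp_rot: [3.142, 0.0, 0.417]
ft_force: [0.2, -0.8, -3.4]
opening: 0.543
t 36.9 pos [618.8  24.4 162.1] rot [3.142 0.    0.417] F [ 0.2 -0.8 -3.4] op 0.543
shift [-0.      0.0005  0.0001] turn -0.0
F [-0.4  -0.16 -3.65] sd [0.55 0.22 0.4 ] tau [-64.56 -24.95]
```

View pics/end.png

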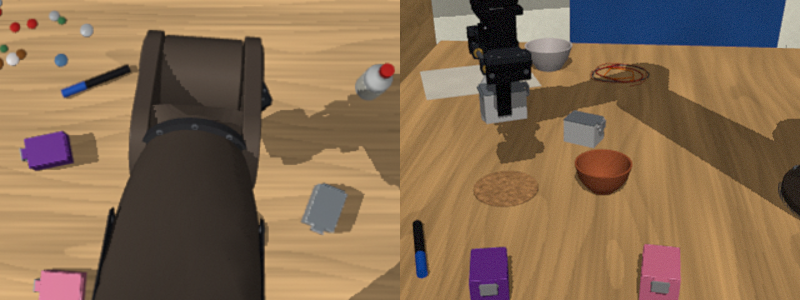

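The held box is level in the fingers, at (503,105) in the side half of the picture, above the mat. The right box stands shut and upright at (325,207) in the top half and (583,128) in the side half, and the bystanders are in place. I'm handing in.

```bash
python3 -c "
from cell import env
print(env.job_done()); print(env.state()['t'])"
```

```text
the job is handed in; nothing more can be done
None
the job is handed in; nothing more can be done
```

The job is handed in with the left box, the heavier one, held over the cork mat. The simulator reports no verdict, so this rests on my own checks.

- **Lids:** I pressed both shut. Both measured flat at about 52 mm afterwards. The pressing force reached 41–44 N through the fingertips, against the roughly 10 N needed.
- **Weighing:** I lifted each box about 4 cm and set it down under control. The left read 3.73 N (about 0.38 kg) and the right 1.95 N (about 0.20 kg).
- **End state:** The tool centre was at (619, 24, 162) mm and still, over the mat's middle, which I measured at about (619, 24). By calculation that puts the box's underside about 150 mm above the table. The force reading was still 3.65 N.
- **Surroundings:** In the last picture the right box stood upright with its lid shut. The bowl, glue bottle, marker and the pink and purple look-alikes looked undisturbed.
- **Timing:** The last move ended at about 37 s of the 69 s allowed.

The top and side cameras disagreed by 4–8 mm sideways on the mat and boxes, so I averaged them for the mat. I used the wrist camera for the boxes. That is well inside the 50 mm allowed. I did not measure the held box's underside height or its tilt directly at the end. I only saw it level in the side view.

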